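Clear the packing bay and set its stop for the next carton size

ROBOT

A 6-joint arm with a two-finger parallel gripper is mounted at the origin on the work surface. World frame = base frame: x ahead of the robot, y to its left, z up, the work surface at z = 0. Lengths are in m, angles in rad, forces in N, time in s.
With the tool pointing down it reaches from about 0.3 to 0.75 m from the base axis. Payload 8.5 kg.
Tool frame: the origin (TCP) lies midway between the tips of the shut fingers; the grasp point (between the pads) lies 19 mm behind it (manip.tcp_to_grasp is the distance from the TCP to the grasp point, in m); z points along the fingers, y is the direction in which the jaws open and shut (so a half turn about z gives the same grasp; the last joint's range is limited). The gripper opens to 85 mm and grips with 20 to 120 N. Pads are 22 mm wide; open, the fingers measure 114 mm over their backs; the gripper's body (76 mm by 85 mm) begins 54 mm behind the grasp point. The pads swing forward as they close: fully open they stand 13 mm farther back than shut.
Start: joints at [-1.526, 0.381, 1.297, -0, 1.464, -0.215], TCP at [0.141, -0.532, 0.231] pointing down, gripper open.
Joint ranges: [-3.11, 3.11], [-0.89, 2.33], [0.22, 2.48], [-1.42, 4.56], [0.17, 2.85], [-2.88, 2.88]. Speed limits (rad/s): [2.39, 2.39, 3.14, 3.14, 3.14, 3.14].

INTERFACE

Orientations are given as [roll, pitch, yaw] about the fixed x, y, z axes, in that order (R = Rz(yaw) Ry(pitch) Rx(roll)).
In Python, from rig import get_obs, optics, job_done, manip gives the robot as it stands. The module is installed in compiled form; this text tells all that it offers.
- The arm moves only by the tool apply_moves, never from a script. Its argument "rows" is a list that holds one entry, the list of rows, each a list of 6 numbers: the shift along the tool's x, y, z in cm, then the turn, a rotation vector about the tool's x, y, z in rad. In form: [[[x, y, z, wx, wy, wz], ...]]. A call has 1 to 20 rows; each row is the pose to reach, as a shift and turn from the pose measured when the call began, along the tool's axes at that moment; what a row does not reach only later rows make up. A row lasts 1/12 s, in which the tool goes at most 41.7 mm and 7.16 degrees, less where a joint would pass 70% of its speed; a pose out of reach is approached as far as the arm can. A call with a gripper value outside its range is refused whole. "gripper" is the opening in per cent of the stroke, from 0 (shut) to 100 (fully open), set as the call begins (left out, the last holds). The fingers move at their own pace and stop on an object; the grip force is fixed at half the most. Time passes only in rows, so rows that repeat a pose let the fingers close. It gives the time, the measured TCP pose, the force and the opening at its end, in the units of the state.
- get_obs(): the state, without advancing time (a new reading comes with each control period).
- optics.snapshot(name): name is "scene" or "side" or "wrist"; returns a dict with "pixels" (480x640x3 uint8, blue, green, red), "fx", "fy", "cx", "cy" (pixels), "R" (3x3) and "t" (3): a world point X has camera coordinates R X + t. Camera axes: x right, y down, z forward; pixel columns grow to the right and rows downward; lengths in m; the calibration is good to about 2 mm. A picture is of the moment at which its call begins. There is no depth.
- job_done(): hands the job in, once; it reports no verdict.
The state is a dict: "time_s": time; "joints": joint angles; "qvel": joint speeds; "joint_efforts": joint torques, N m; "tool_pos": TCP position; "ee_rot": TCP orientation; "force": force on the tool from outside, world axes, zero at the start; "ft_torque": the same for the moment, N m; "opening": finger opening in m.
Only numpy, scipy, OpenCV 4.12 (cv2) and the standard library are available. Lean on these libraries where they do the work, as an engineer would, in place of code of your own. Each camera call takes 0.05 s, during which the arm holds its last target. There are 200 camera calls.

TASK

Get the packing bay ready for the next carton size: first put the white foam corner and the plywood offcut that lie on the bay's grey board into the white waste tub (not the blue tray), without shifting the good brown carton that rests by the bay's fence. Then take the stop by its orange grip and slide it along its rail until its red pointer lines up with the green marker, and let go.

Things in the scene. Friction and masses are not known exactly. Their poses are not given: they have to be found in the camera images.
- bay: Packing bay, fixed: grey board, 8 mm thick, x -120..180, y -215..255 mm from its origin (underside; x away from the robot, y along the rail, z up). Aluminium fence 34 mm tall at y -201, x -100..90; aluminium rail along y at x 105; yellow ruler strip at x 141. A white label roll (radius 26, 30 mm tall) stands on the board near x -50, y 217.
- stop (a joint): Travel of the stop along the rail, m: 0 = fully open (stop at bay y +160 mm), growing towards the fence (-y of the bay), at most 0.28. It stays where it is left; friction about 2 N.
- stop_grip (a point): Point to grip in the orange grip, an upright block 30 mm (bay x) by 14 mm (bay y); its top is 17 mm above this point, the top of the black carriage (42 x 54 mm) 29 mm below. A blade 6 mm thick, up to 32 mm above the board, reaches 196 mm from here to the bay's -x and sweeps the board. Axes as the bay's.
- stop_pointer (a point): Tip of the stop's red pointer, 42 mm from the grip's axis towards the bay's +x, at the ruler strip. Same y as the grip's centre.
- marker: Green T-shaped marker on the board beyond the ruler strip, fixed, 22 x 30 x 12 mm; origin on its underside just in front of its narrow (6 mm) nose, which points to the bay's -x; axes as the bay's. The pointer is lined up when it has the same y (along the rail) as the marker.
- foam: White packing-foam corner, rigid, light, lying loose on the board: foot 60 x 42 mm, 16 mm thick, with a 22 mm thick upright at its -x end, 40 mm tall in all; the width along its own y is 42 mm throughout. Origin at the centre of its underside, x along the 60 mm.
- offcut: Pale plywood offcut lying loose on the board, with a stepped end: 58 x 34 mm block (x -35..+23 mm) and a 24 mm wide step to x +37 mm; 18 mm thick. Origin on its underside, x along its length; grip it across y (34 mm).
- tub: White waste tub, fixed, open-topped: 160 (x) x 180 (y) x 100 mm tall, walls and floor 5 mm. Origin at the centre of its underside. It may change places with the blue tray.
- tray: Blue tray of the same size as the tub, fixed, holding good grey and black modules: nothing goes in it. Origin at the centre of its underside.
- carton: Good brown carton with a blue label, 120 x 38 x 34 mm, loose on the board just beside the fence; to be left where it is. Origin at the centre of its underside, x along its length.
Things that resemble listed ones, but are neither listed nor needed, are in the scene too. Several things have the shape of the offcut; the one meant has the colours described above. What is shaped like the foam but turquoise or yellow is not meant.

How it is judged:
By the outcome, as a careful person would: the job done as asked, in the order asked, and still so for the second after the job is handed in, with the robot touching nothing.
It also fails if it takes over 72 s, if anything falls off the work surface, if the arm or the gripper's body presses on something with over 40 N, if the wrist force passes 120 N, or if a joint passes its speed limit or range.

## Working session

There is one attempt and no reset: what is moved stays moved. The work goes in short steps, Python scripts to look and compute and a tool call to move; the robot and the scene stay as the last step left them, time stands still between calls to the robot, and variables do not carry over. Pictures are saved under pics/ and viewed, about 8 in all and at most 12, crops included, and the job is handed in when it is done.

Besides the shell and the picture viewer there is one more tool, called after "Call:" in YAML: its name, and indented under it one key for each argument. apply_moves: Moves the arm, as the interface text tells. Its arguments: {"type":"object","properties":{"rows":{"type":"array"},"gripper":{"type":"number"}},"required":["rows"]}

```bash
mkdir -p pics; cat > h.py <<'E'
import numpy as np, cv2
from rig import get_obs, optics, job_done, manip
def snap(n,f):
    s=optics.snapshot(n); cv2.imwrite('pics/'+f+'.png',s['pixels']); np.savez('pics/'+f+'.npz',**{k:np.array(v) for k,v in s.items()}); return s
def load(f): return dict(np.load('pics/'+f+'.npz'))
def ray(s,u,v,z):
    R=np.array(s['R']);t=np.array(s['t']);c=-R.T@t
    d=R.T@np.array([(u-s['cx'])/s['fx'],(v-s['cy'])/s['fy'],1]); return c+d*(z-c[2])/d[2]
def proj(s,X):
    p=np.array(s['R'])@np.array(X)+np.array(s['t']); return s['fx']*p[0]/p[2]+s['cx'],s['fy']*p[1]/p[2]+s['cy']
E
python3 - <<'E'
from h import *
a=snap('scene','scene0');b=snap('side','side0')
for s in(a,b): print(-np.array(s['R']).T@s['t'], np.array(s['R']).round(2).tolist(),s['fx'])
print(get_obs()); print(manip.tcp_to_grasp)
E
```

```text
[1.08259307 0.06830978 0.70077711] [[-0.18, 0.98, 0.0], [0.71, 0.13, -0.69], [-0.68, -0.12, -0.72]] 488.4598531417052
[0.19330499 0.53497213 0.7477507 ] [[-0.89, -0.45, -0.01], [-0.31, 0.63, -0.71], [0.33, -0.63, -0.7]] 441.3747969136689
{'time_s': 0.1, 'joints': array([-1.52629283e+00,  3.81160539e-01,  1.29817497e+00, -1.81851067e-06,
        1.46360910e+00, -2.15289527e-01]), 'qvel': array([-1.32606791e-03, -1.14588827e-03, -1.99437248e-03,  3.13235985e-04,
       -7.64981214e-05, -7.92517048e-04]), 'joint_efforts': array([ 2.48287753e-03, -4.49218118e+01, -2.31655616e+01, -2.24639834e-04,
        3.67286615e-03,  5.08786869e-06]), 'tool_pos': array([ 0.14127503, -0.53127093,  0.23075976]), 'ee_rot': array([-3.14027152e+00, -2.87052195e-04,  2.59793034e-01]), 'force': array([-0.60161183, -0.26974027, -0.36624634]), 'ft_torque': array([-0.04912864,  0.03052894,  0.01707269]), 'opening': 0.08552948549527203}
0.0187
```

View pics/scene0.png

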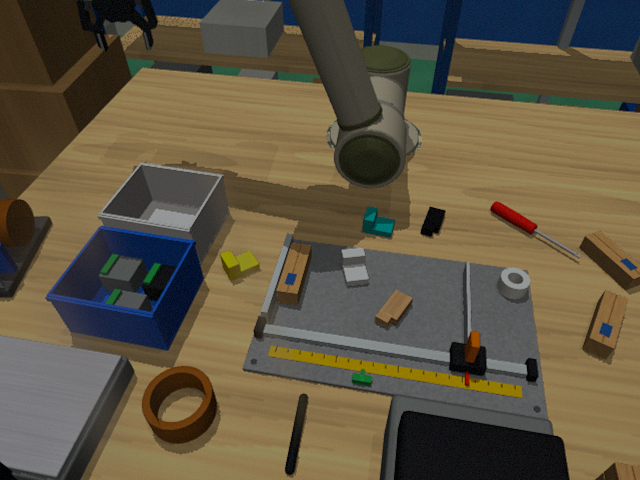

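View pics/side0.png

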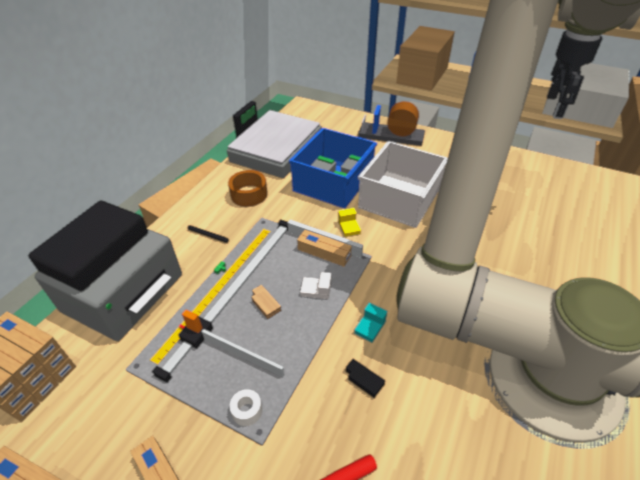

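The scene view shows the foam at about (354,268), the stepped offcut at (394,308), the carton at (294,274), the grip at (473,346), the marker at (362,378), the white tub at (165,210) and the blue tray at (130,290). Lookalikes are the turquoise piece at (377,223) and the yellow one at (238,264), both off the board. I'll confirm in one enlarged crop.

```bash
python3 - <<'E'
from h import *
s=load('scene0');im=s['pixels'][200:410,235:495]
cv2.imwrite('pics/crop1.png',cv2.resize(im,None,fx=2.85,fy=2.85,interpolation=cv2.INTER_CUBIC))
b=load('side0');B=b['pixels']
cv2.imwrite('pics/crop2.png',cv2.resize(B[200:400,130:380],None,fx=3,fy=3,interpolation=cv2.INTER_CUBIC))
hsv=cv2.cvtColor(s['pixels'],cv2.COLOR_BGR2HSV)
print([ (n,s['pixels'][v,u].tolist()) for n,u,v in [('foam',355,272),('off',390,305),('carton',292,285),('board',430,300)]])
for n,(u,v),z in [('foam',(355,272),.02),('off',(394,308),.02),('foamside',(0,0),0)][:2]: print(n,ray(s,u,v,z))
print('foam side',ray(b,315,290,.02),'off side',ray(b,265,300,.02))
print('corners scene',[ray(s,*p,.008).round(3).tolist() for p in [(537,268),(246,371)]])
print('corners side',[ray(b,*p,.008).round(3).tolist() for p in [(130,368),(262,440),(370,257),(266,219)]])
print('tubrim',[ray(s,*p,.1).round(3).tolist() for p in [(137,165),(228,175),(190,241),(102,213)]])
print('trayrim',[ray(s,*p,.1).round(3).tolist() for p in [(108,229),(202,243),(166,325),(54,296)]])
E
```

```text
[('foam', [152, 150, 148]), ('off', [67, 103, 132]), ('carton', [72, 99, 124]), ('board', [94, 93, 92])]
foam [0.48774696 0.01829119 0.02      ]
off [0.55734157 0.09604041 0.02      ]
foam side [0.47213781 0.02336604 0.02      ] off side [0.55255713 0.09219085 0.02      ]
corners scene [[0.404, 0.355, 0.008], [0.715, -0.124, 0.008]]
corners side [[0.7, 0.329, 0.008], [0.412, 0.331, 0.008], [0.408, -0.126, 0.008], [0.69, -0.132, 0.008]]
tubrim [[0.352, -0.453, 0.1], [0.35, -0.26, 0.1], [0.539, -0.266, 0.1], [0.5, -0.451, 0.1]]
trayrim [[0.537, -0.42, 0.1], [0.54, -0.244, 0.1], [0.712, -0.237, 0.1], [0.692, -0.43, 0.1]]
```

View pics/crop1.png

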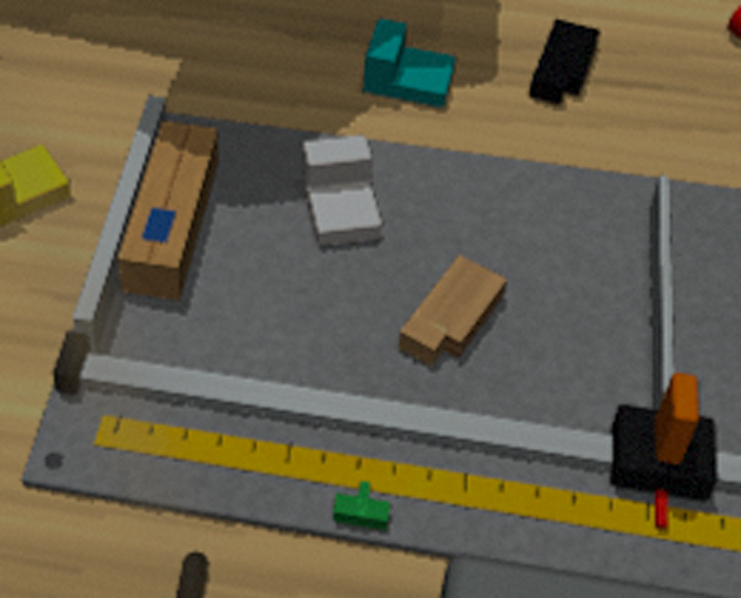

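View pics/crop2.png

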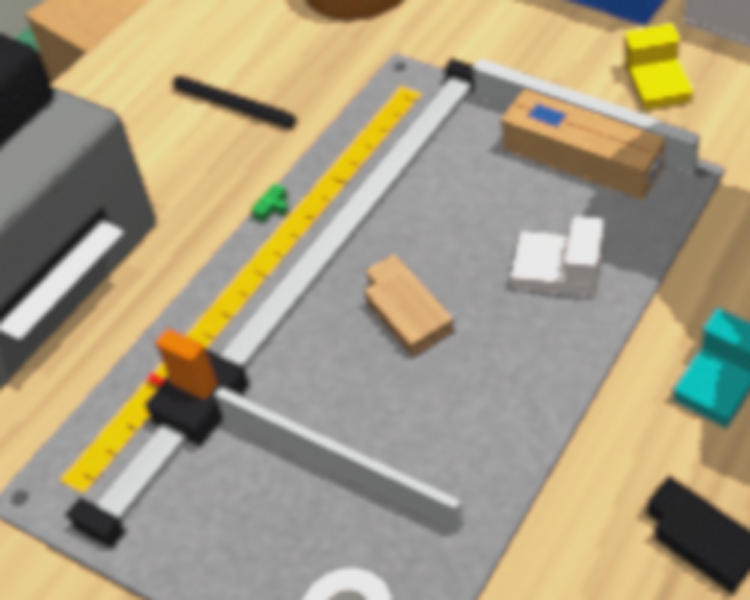

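The crop confirms the targets: white foam on the board at about (354,268), and the pale stepped plywood block at (394,308), the only one of that shape and colour on the board. The black stepped block at (433,221) and the turquoise and yellow corners lie off the board. Next I'll turn features into positions.

```bash
python3 - <<'E'
from h import *
s=load('scene0');b=load('side0')
c1=lambda p:(p[0]/2.85+235,p[1]/2.85+200)
c2=lambda p:(p[0]/3+130,p[1]/3+200)
def show(n,P1,P2,z):
    for nm,S,c,P in (('scene',s,c1,P1),('side',b,c2,P2)):
        W=np.array([ray(S,*c(p),z)[:2] for p in P]); print(n,nm,(W*1000).round().tolist(),'mean',(W.mean(0)*1000).round(1))
show('foam upright top',[(303,142),(368,137),(372,180),(308,188)],[(572,220),(603,218),(598,262),(567,268)],.048)
show('foam foot top',[(310,190),(372,186),(380,233),(320,238)],[(519,232),(565,236),(560,283),(511,283)],.024)
show('offcut top',[(463,256),(506,287),(452,343),(400,335)],[(366,292),(412,345),(452,322),(393,255)],.026)
show('grip top',[(672,377),(698,378),(684,434),(658,432)],[(158,345),(180,332),(214,353),(192,368)],.1)
show('pointer',[(661,500)],[(155,380)],.02)
show('marker nose',[(365,484)],[(284,188)],.02)
show('board corners',[(25,485)],[(397,53),(722,170),(0,512)],.008)
show('marker ends',[(334,505),(390,510)],[(255,210),(272,187)],.02)
E
```

```text
foam upright top scene [[463.0, -12.0], [451.0, 29.0], [488.0, 36.0], [502.0, -3.0]] mean [475.9  12.6]
foam upright top side [[471.0, -2.0], [452.0, -13.0], [438.0, 24.0], [455.0, 38.0]] mean [454.2  11.9]
foam foot top scene [[482.0, -4.0], [471.0, 36.0], [510.0, 45.0], [521.0, 9.0]] mean [496.   21.5]
foam foot top side [[509.0, 7.0], [478.0, -4.0], [462.0, 35.0], [493.0, 50.0]] mean [485.7  21.8]
offcut top scene [[521.0, 98.0], [540.0, 126.0], [588.0, 97.0], [588.0, 67.0]] mean [559.2  97.1]
offcut top side [[577.0, 102.0], [526.0, 125.0], [512.0, 98.0], [578.0, 66.0]] mean [548.1  97.7]
grip top scene [[643.0, 207.0], [641.0, 220.0], [676.0, 212.0], [677.0, 199.0]] mean [659.4 209.8]
grip top side [[627.0, 234.0], [622.0, 221.0], [594.0, 224.0], [599.0, 239.0]] mean [610.4 229.6]
pointer scene [[667.0, 218.0]] mean [666.6 217.8]
pointer side [[665.0, 220.0]] mean [664.8 220.2]
marker nose scene [[686.0, 59.0]] mean [686.1  58.5]
marker nose side [[688.0, 43.0]] mean [688.3  43.4]
board corners scene [[714.0, -128.0]] mean [ 714.1 -127.7]
board corners side [[701.0, -132.0], [407.0, -127.0], [696.0, 333.0]] mean [601.2  24.7]
marker ends scene [[702.0, 44.0], [699.0, 74.0]] mean [700.5  58.7]
marker ends side [[695.0, 71.0], [697.0, 47.0]] mean [695.8  58.6]
```

Call:
apply_moves:
  rows:
    - [[46,-44,0,0,0,0],[46,-44,0,0,0,0],[46,-44,0,0,0,0],[46,-44,0,0,0,0],[46,-44,0,0,0,0],[46,-44,0,0,0,0],[46,-44,0,0,0,0],[46,-44,0,0,0,0],[46,-44,0,0,0,0],[46,-44,0,0,0,0],[46,-44,0,0,0,0],[46,-44,0,0,0,0],[46,-44,0,0,0,0],[46,-44,0,0,0,0],[46,-44,0,0,0,0],[46,-44,0,0,0,0],[46,-44,0,0,0,0],[46,-44,0,0,0,0],[46,-44,0,0,0,0],[46,-44,0,0,0,0]]

```text
time_s: 1.77
tool_pos: [0.4723, 0.0109, 0.2315]
ee_rot: [-3.14, 0.0, 0.258]
force: [-0.0, 0.1, -0.2]
opening: 0.0853
```

```bash
cat >> h.py <<'E'
from scipy.spatial.transform import Rotation as Ro
def delta(pos,yaw):
    o=get_obs();R0=Ro.from_euler('xyz',o['ee_rot']);d=R0.inv().apply(np.array(pos)-o['tool_pos'])*100
    w=(R0.inv()*Ro.from_euler('xyz',[np.pi,0,yaw])).as_rotvec(); return d.round(2),w.round(3)
E
python3 - <<'E'
from h import *
o=get_obs();print(o['tool_pos'],o['ee_rot'],o['time_s'],o['force'])
w=snap('wrist','w1');print(-np.array(w['R']).T@w['t'],np.array(w['R']).round(2).tolist(),w['fx'])
E
```

```text
[0.47232511 0.01094919 0.23146801] [-3.14036564e+00  5.08642402e-05  2.57860294e-01] 1.7667 [-0.04737144  0.08041082 -0.15422676]
[0.54504154 0.03014915 0.37485467] [[0.26, -0.97, -0.0], [-0.92, -0.24, 0.29], [-0.28, -0.07, -0.96]] 402.0421241764561
```

View pics/w1.png

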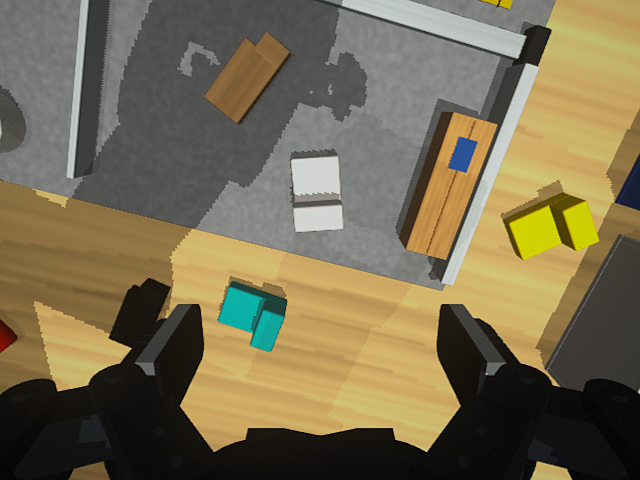

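The wrist view shows the foam at about (317,190) with its upright at (319,217), the offcut at (247,78) and the carton at (450,185). The fingers are clear of all of them.

```bash
python3 - <<'E'
from h import *
w=load('w1');im=w['pixels'];hsv=cv2.cvtColor(im,cv2.COLOR_BGR2HSV)
def big(m,win):
    k=np.zeros(m.shape,np.uint8);x0,y0,x1,y1=win;k[y0:y1,x0:x1]=m[y0:y1,x0:x1]
    return max(cv2.findContours(k,0,2)[0],key=cv2.contourArea)
f=big(((hsv[...,1]<35)&(hsv[...,2]>170)).astype(np.uint8)*255,(270,130,370,250))
o=big(((hsv[...,1]>70)).astype(np.uint8)*255,(190,20,310,135))
for n,c in(('foam',f),('off',o)):
    print(n,cv2.contourArea(c),cv2.minAreaRect(c),cv2.approxPolyDP(c,3,True)[:,0].tolist())
P=lambda n,pts,z:print(n,[(ray(w,*p,z)[:2]*1000).round().tolist() for p in pts])
P('upright top z48',[(293,206),(342,201),(343,229),(296,232)],.048)
P('foot top z24',[(291,156),(338,153)],.024)
P('off top z26',cv2.boxPoints(cv2.minAreaRect(o)),.026)
P('carton top z42',[(450,112),(497,125),(442,258),(402,246)],.042)
E
```

```text
foam 1590.0 ((315.3319091796875, 175.97789001464844), (37.11760711669922, 46.96241760253906), 86.18592071533203) [[337, 157], [291, 160], [294, 193], [339, 193]]
off 3880.0 ((246.93447875976562, 74.26748657226562), (47.41354751586914, 91.86109161376953), 36.38434982299805) [[267, 32], [256, 45], [245, 37], [204, 96], [237, 124], [290, 55]]
upright top z48 [[465.0, 33.0], [480.0, -5.0], [457.0, -13.0], [444.0, 25.0]]
foot top z24 [[502.0, 45.0], [515.0, 7.0]]
off top z26 [[530.0, 128.0], [595.0, 96.0], [583.0, 63.0], [516.0, 93.0]]
carton top z42 [[570.0, -69.0], [570.0, -109.0], [452.0, -105.0], [453.0, -68.0]]
```

```bash
python3 -c "
from h import *
print(delta([.468,.012,.10],.335),delta([.468,.012,.0145],.335))"
```

```text
(array([-0.4 , -0.19, 13.15]), array([-0.001, -0.   , -0.077])) (array([-0.4 , -0.18, 21.7 ]), array([-0.001, -0.   , -0.077]))
```

Call:
apply_moves:
  rows:
    - [[-0.4,-0.2,3,0,0,-0.077],[-0.4,-0.2,6,0,0,-0.077],[-0.4,-0.2,9,0,0,-0.077],[-0.4,-0.2,12,0,0,-0.077],[-0.4,-0.2,14,0,0,-0.077],[-0.4,-0.2,16,0,0,-0.077],[-0.4,-0.2,18,0,0,-0.077],[-0.4,-0.2,20,0,0,-0.077],[-0.4,-0.2,21,0,0,-0.077],[-0.4,-0.2,21.6,0,0,-0.077],[-0.4,-0.2,21.6,0,0,-0.077]]

```text
time_s: 2.73
tool_pos: [0.4676, 0.0115, 0.0149]
ee_rot: [-3.14, 0.001, 0.333]
force: [-0.2, -0.2, -0.1]
opening: 0.085
```

Call:
apply_moves:
  rows:
    - [[0,0,0,0,0,0],[0,0,0,0,0,0],[0,0,0,0,0,0],[0,0,0,0,0,0],[0,0,0,0,0,0],[0,0,0,0,0,0],[0,0,0,0,0,0],[0,0,0,0,0,0],[0,0,0,0,0,0],[0,0,0,0,0,0]]
  gripper: 0

```text
time_s: 3.57
tool_pos: [0.468, 0.0114, 0.0158]
ee_rot: [-3.141, -0.0, 0.334]
force: [-1.7, -0.9, 5.8]
opening: 0.0409
```

Call:
apply_moves:
  rows:
    - [[0,0,-2,0,0,0],[0,0,-4,0,0,0],[0,0,-7,0,0,0],[0,0,-10,0,0,0],[0,0,-14,0,0,0],[0,0,-18,0,0,0],[0,0,-19,0,0,0],[0,0,-19,0,0,0]]

```text
time_s: 4.23
tool_pos: [0.469, 0.0111, 0.2092]
ee_rot: [3.139, -0.006, 0.334]
force: [-0.5, 0.2, -0.5]
opening: 0.0413
```

```bash
python3 -c "
from h import *
print(delta([.41,-.33,.205],.26),get_obs()['joints'])"
```

```text
(array([-16.76,  30.29,   0.41]), array([ 0.003, -0.007,  0.074])) [-2.30067670e-01  2.55632754e-01  1.55387964e+00  9.33657770e-04
  1.32496779e+00  1.00656309e+00]
```

Call:
apply_moves:
  rows:
    - [[-2,3.5,0,0,0,0.05],[-4,7,0,0,0,0.1],[-6,10.5,0,0,0,0.15],[-8,14,0,0,0,0.2],[-10,17.5,0,0,0,0.25],[-12,21,0,0,0,0.3],[-14,25,0,0,0,0.33],[-15.5,28,0,0,0,0.33],[-16.7,30.3,0,0,0,0.33],[-16.7,30.3,0,0,0,0.33],[-16.7,30.3,0,0,0,0.33]]

```text
time_s: 5.15
tool_pos: [0.4098, -0.3304, 0.2074]
ee_rot: [-3.14, -0.005, 0.002]
force: [0.6, 0.7, -0.0]
opening: 0.0407
```

```bash
python3 - <<'E'
from h import *
o=get_obs();print(o['tool_pos'],o['ee_rot'],o['opening'])
w=snap('wrist','w2')
for p in [(.35,-.445),(.35,-.265),(.51,-.265),(.51,-.445)]: print(p,proj(w,[*p,.1]))
E
```

```text
[ 0.40982106 -0.33037527  0.20742723] [-3.13991073e+00 -5.44499235e-03  1.78604942e-03] 0.04072756623997686
(0.35, -0.445) (np.float64(485.70586028034006), np.float64(314.54551497268784))
(0.35, -0.265) (np.float64(226.46487327853202), np.float64(313.7860310733131))
(0.51, -0.265) (np.float64(208.5294958344374), np.float64(65.61634715000841))
(0.51, -0.445) (np.float64(519.0698984385797), np.float64(66.17188145964283))
```

View pics/w2.png

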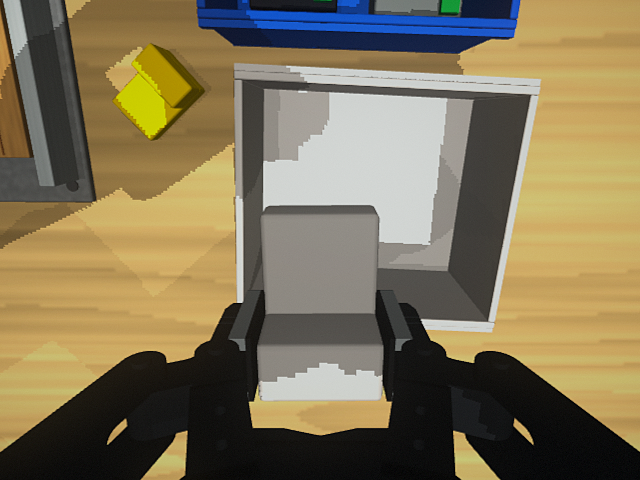

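The wrist view shows the foam held upright. The tub rim corners are at about (236,68), (540,80) and (494,330), and the blue tray lies beyond at the top.

```bash
python3 - <<'E'
from h import *
w=load('w2')
C=[ray(w,*p,.1)[:2] for p in [(236,66),(540,80),(494,330)]]
print(np.round(C,3)); c=(C[0]+C[2])/2; print('centre',c)
print(delta([c[0]-.02,c[1],.08],-.03))
E
```

```text
[[ 0.51  -0.281]
 [ 0.503 -0.458]
 [ 0.338 -0.452]]
centre [ 0.42388453 -0.36660559]
(array([-0.71,  3.74, 12.77]), array([-0.002, -0.006,  0.033]))
```

Call:
apply_moves:
  rows:
    - [[-1,2,0,0,0,0.03],[-1,3.7,2,0,0,0.03],[-1,3.7,5,0,0,0.03],[-1,3.7,8,0,0,0.03],[-1,3.7,11,0,0,0.03],[-1,3.7,13.5,0,0,0.03],[-1,3.7,15.5,0,0,0.03],[-1,3.7,15.5,0,0,0.03],[-1,3.7,15.5,0,0,0.03]]

```text
time_s: 5.95
tool_pos: [0.4013, -0.3648, 0.0525]
ee_rot: [-3.138, -0.004, -0.025]
force: [0.1, 0.4, 0.8]
opening: 0.0412
```

Call:
apply_moves:
  rows:
    - [[0,0,0,0,0,0],[0,0,0,0,0,0],[0,0,0,0,0,0],[0,0,0,0,0,0],[0,0,0,0,0,0],[0,0,0,0,0,0],[0,0,0,0,0,0],[0,0,-3,0,0,0],[0,0,-7,0,0,0],[0,0,-11,0,0,0],[0,0,-15,0,0,0],[0,0,-17,0,0,0],[0,0,-17,0,0,0]]
  gripper: 85

```text
time_s: 7.03
tool_pos: [0.4015, -0.3666, 0.2275]
ee_rot: [3.137, -0.01, -0.025]
force: [0.7, -0.7, 0.7]
opening: 0.0724
```

```bash
python3 - <<'E'
from h import *
o=get_obs();print(o['tool_pos'],o['joints'])
w=snap('wrist','w3');hsv=cv2.cvtColor(w['pixels'],cv2.COLOR_BGR2HSV)
print(delta([.556,.095,.21],-.42),delta([.556,.095,.21],-.42+np.pi))
E
```

```text
[ 0.40149123 -0.36661149  0.22754498] [-0.96059511  0.36760699  1.32924758  0.00570257  1.4353187   0.63466663]
(array([ 14.32, -46.46,   1.54]), array([-0.001, -0.007,  0.395])) (array([ 14.32, -46.46,   1.54]), array([ 1.000e-02, -1.000e-03, -2.747e+00]))
```

View pics/w3.png

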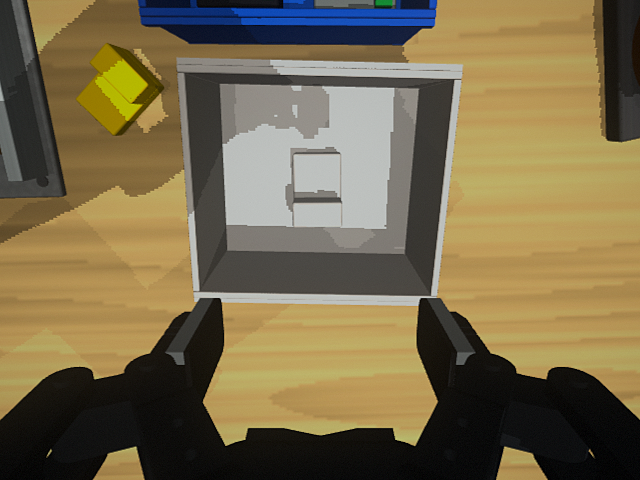

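The foam lies in the white tub at about (317,190). Now the offcut.

Call:
apply_moves:
  rows:
    - [[1,-4,0,0,0,0.04],[2,-8,0,0,0,0.08],[3,-12,0,0,0,0.12],[4,-16,0,0,0,0.16],[5,-20,0,0,0,0.2],[6.5,-24,0,0,0,0.24],[8,-28,0,0,0,0.28],[9,-32,0,0,0,0.32],[10.5,-36,0,0,0,0.36],[11.5,-40,0,0,0,0.395],[13,-44,0,0,0,0.395],[13.9,-46.6,0,0,0,0.395],[13.9,-46.6,3,0,0,0.395],[13.9,-46.6,5,0,0,0.395],[13.9,-46.6,5,0,0,0.395]]

```text
time_s: 8.33
tool_pos: [0.5496, 0.0971, 0.17]
ee_rot: [3.14, 0.003, -0.419]
force: [-0.2, -0.4, -0.0]
opening: 0.0727
```

```bash
python3 - <<'E'
from h import *
o=get_obs();print(o['tool_pos'],o['joints'])
w=snap('wrist','w4');hsv=cv2.cvtColor(w['pixels'],cv2.COLOR_BGR2HSV)
m=((hsv[...,1]>70)&(hsv[...,0]<25)).astype(np.uint8)*255
R=[[.913,.408],[-.408,.913]]
P=[proj(w,[.556+a*.913+b*.408,.095-a*.408+b*.913,.026]) for a,b in [(-.036,-.017),(-.036,.017),(.036,.012),(.036,-.017)]]
print(np.round(P))
for c in cv2.findContours(m,0,2)[0]:
    if 2000<cv2.contourArea(c)<12000 :
        q=cv2.boxPoints(cv2.minAreaRect(c)); print(q.round().tolist(),cv2.approxPolyDP(c,4,True)[:,0].tolist(),[(ray(w,*p,.026)[:2]*1000).round().tolist() for p in q])
print(delta([.5515,.097,.0145],-.42))
E
```

```text
[0.5495877  0.09707533 0.16995874] [-3.70884815e-02  4.47097737e-01  1.37484836e+00 -4.51603571e-04
  1.32276236e+00  1.95308807e+00]
[[342. 253.]
 [297. 253.]
 [302. 157.]
 [343. 157.]]
[[0.0, 428.0], [0.0, 242.0], [102.0, 242.0], [102.0, 428.0]] [[0, 242], [0, 428], [8, 417], [13, 418], [8, 425], [15, 428], [19, 418], [34, 414], [35, 421], [45, 412], [48, 416], [50, 408], [55, 411], [46, 404], [58, 403], [58, 411], [65, 404], [58, 400], [67, 395], [67, 400], [67, 388], [76, 386], [78, 376], [74, 369], [62, 369], [84, 366], [94, 379], [102, 377], [14, 253]] [[488.0, 433.0], [629.0, 326.0], [598.0, 255.0], [451.0, 351.0]]
[[295.0, 253.0], [295.0, 155.0], [342.0, 155.0], [342.0, 253.0]] [[311, 155], [309, 173], [295, 175], [296, 252], [339, 253], [342, 158]] [[531.0, 127.0], [597.0, 95.0], [584.0, 65.0], [516.0, 94.0]]
[[36.0, 144.0], [228.0, 48.0], [267.0, 127.0], [76.0, 222.0]] [[229, 52], [53, 136], [67, 162], [99, 146], [109, 147], [52, 175], [79, 216], [127, 196], [112, 165], [119, 166], [117, 158], [125, 158], [117, 155], [124, 150], [120, 145], [128, 144], [128, 150], [133, 145], [145, 163], [150, 160], [155, 166], [141, 136], [110, 141], [240, 78]] [[678.0, 257.0], [678.0, 106.0], [623.0, 105.0], [619.0, 265.0]]
(array([ 0.05, -0.07, 15.81]), array([ 0.   , -0.001, -0.   ]))
```

View pics/w4.png

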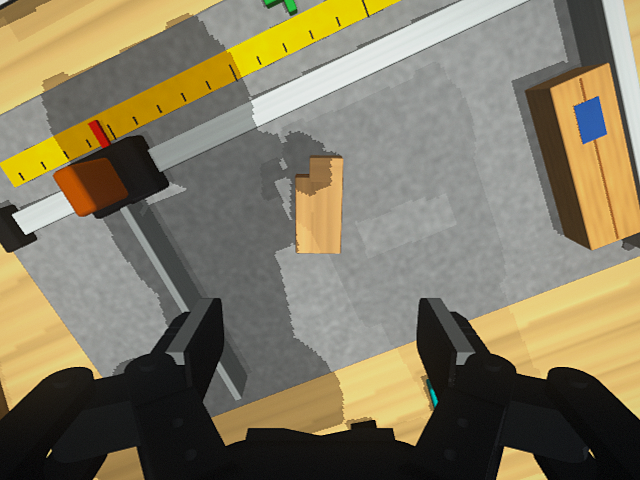

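The offcut is square between the jaws at about (318,205), the blade is to the left and the carton to the right at (590,155). Going down.

Call:
apply_moves:
  rows:
    - [[0,0,3,0,0,0],[0,0,6,0,0,0],[0,0,9,0,0,0],[0,0,11,0,0,0],[0,0,13,0,0,0],[0,0,14.5,0,0,0],[0,0,15.5,0,0,0],[0,0,16,0,0,0],[0,0,16,0,0,0],[0,0,16,0,0,0]]

```text
time_s: 9.22
tool_pos: [0.5513, 0.0964, 0.0134]
ee_rot: [-3.141, -0.002, -0.42]
force: [-0.6, -0.0, -0.3]
opening: 0.0726
```

Call:
apply_moves:
  rows:
    - [[0,0,0,0,0,0],[0,0,0,0,0,0],[0,0,0,0,0,0],[0,0,0,0,0,0],[0,0,0,0,0,0],[0,0,0,0,0,0],[0,0,0,0,0,0],[0,0,0,0,0,0],[0,0,0,0,0,0],[0,0,0,0,0,0]]
  gripper: 0

```text
time_s: 10.05
tool_pos: [0.5518, 0.0964, 0.0144]
ee_rot: [-3.141, -0.003, -0.42]
force: [-1.0, -0.8, 5.7]
opening: 0.0324
```

Call:
apply_moves:
  rows:
    - [[0,0,-2,0,0,0],[0,0,-4,0,0,0],[0,0,-7,0,0,0],[0,0,-10,0,0,0],[0,0,-14,0,0,0],[0,0,-18,0,0,0],[0,0,-20,0,0,0],[0,0,-20,0,0,0]]

```text
time_s: 10.72
tool_pos: [0.5526, 0.0966, 0.2199]
ee_rot: [-3.137, -0.013, -0.42]
force: [0.6, -0.5, -1.1]
opening: 0.0322
```

```bash
python3 - <<'E'
from h import *
o=get_obs();print(o['tool_pos'],o['opening'])
print(delta([.44,-.367,.20],-.04),delta([.44,-.367,.06],-.04))
# bay from w4: pointer, marker, rail etc
w=load('w4');hsv=cv2.cvtColor(w['pixels'],cv2.COLOR_BGR2HSV)
print('pointer',ray(w,95,122,.02),'blade tip',ray(w,240,395,.024))
for f in('scene0','side0'):
  s=load(f);h=cv2.cvtColor(s['pixels'],cv2.COLOR_BGR2HSV);
  m=((abs(h[...,0].astype(int)-60)<15)&(h[...,1]>120)).astype(np.uint8)
  c=max([c for c in cv2.findContours(m,0,2)[0] if cv2.boundingRect(c)[0]>200 and cv2.boundingRect(c)[1]>260-30*(f=='side0')],key=cv2.contourArea);print(f,cv2.boundingRect(c),[(ray(s,*p,.02)[:2]*1000).round().tolist() for p in cv2.approxPolyDP(c,1.2,True)[:,0]])
E
```

```text
[0.55259821 0.09656627 0.21986901] 0.03221992401560449
(array([ 8.6 , 46.93,  1.88]), array([-0.002, -0.013, -0.38 ])) (array([ 8.42, 46.99, 15.88]), array([-0.002, -0.013, -0.38 ]))
pointer [0.67467291 0.2146921  0.02      ] blade tip [0.43158223 0.22521577 0.024     ]
scene0 (352, 369, 20, 17) [[694.0, 44.0], [710.0, 46.0], [711.0, 68.0], [708.0, 72.0], [694.0, 72.0], [695.0, 61.0], [685.0, 58.0], [687.0, 55.0], [694.0, 55.0]]
side0 (215, 262, 10, 11) [[693.0, 43.0], [698.0, 66.0], [689.0, 74.0], [685.0, 62.0], [677.0, 62.0]]
```

Call:
apply_moves:
  rows:
    - [[0.8,4,0,0,0,-0.04],[1.5,8,0,0,0,-0.08],[2.3,12,0,0,0,-0.12],[3,16,0,0,0,-0.16],[3.8,20,0,0,0,-0.2],[4.6,24,0,0,0,-0.24],[5.4,28,0,0,0,-0.28],[6.1,32,0,0,0,-0.32],[6.9,36,0,0,0,-0.36],[7.7,40,0,0,0,-0.38],[8.5,44,0,0,0,-0.38],[9,46.9,0,0,0,-0.38],[9,46.9,1,0,0,-0.38],[9,46.9,4,0,0,-0.38],[9,46.9,8,0,0,-0.38],[9,46.9,11,0,0,-0.38],[9,46.9,14,0,0,-0.38],[9,46.9,15.8,0,0,-0.38],[9,46.9,15.8,0,0,-0.38],[9,46.9,15.8,0,0,-0.38]]

```text
time_s: 12.38
tool_pos: [0.4455, -0.3678, 0.0603]
ee_rot: [-3.14, -0.012, -0.04]
force: [0.7, -0.3, 0.7]
opening: 0.0324
```

```bash
python3 - <<'E'
from h import *
o=get_obs();print(o['tool_pos'],o['ee_rot'],o['opening'],o['force'])
E
```

```text
[ 0.44550987 -0.3677867   0.06025528] [-3.14028061 -0.01206328 -0.03966228] 0.032435016283244036 [ 0.6798851  -0.33825086  0.68515626]
```

Call:
apply_moves:
  rows:
    - [[0,0,0,0,0,0],[0,0,0,0,0,0],[0,0,0,0,0,0],[0,0,0,0,0,0],[0,0,0,0,0,0],[0,0,0,0,0,0],[0,0,0,0,0,0],[0,0,-3,0,0,0],[0,0,-7,0,0,0],[0,0,-11,0,0,0],[0,0,-15,0,0,0],[-3,0,-18,0,0,0],[-5,0,-18,0,0,0],[-5,0,-18,0,0,0]]
  gripper: 70

```text
time_s: 13.55
tool_pos: [0.3913, -0.3662, 0.2419]
ee_rot: [3.14, -0.014, -0.041]
force: [-0.0, -0.4, -0.3]
opening: 0.0597
```

```bash
python3 - <<'E'
from h import *
o=get_obs();print(o['tool_pos'],o['joints'])
w=snap('wrist','w5')
s=snap('scene','scene1')
cv2.imwrite('pics/w5s.png',np.hstack([cv2.resize(w['pixels'],(400,300)),cv2.resize(s['pixels'],(400,300))]))
E
```

```text
[ 0.39130921 -0.36615261  0.24190295] [-0.97807766  0.34303725  1.3248723   0.00985121  1.46407462  0.63290008]
```

View pics/w5s.png

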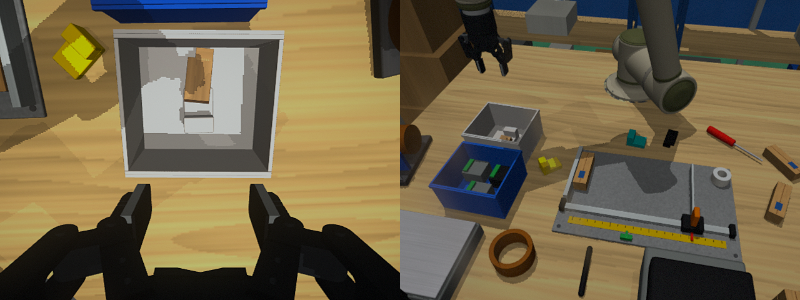

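Both pieces are in the white tub, the blue tray is untouched and the carton is still by the fence. Now the stop: I'll go above the grip.

Call:
apply_moves:
  rows:
    - [[1.5,-4,0,0,0,0],[3,-8,0,0,0,0],[4.5,-12,0,0,0,0],[6,-16,0,0,0,0],[7.5,-20,0,0,0,0],[9,-24,0,0,0,0],[10.3,-28,0,0,0,0],[11.6,-32,0,0,0,0],[13,-36,0,0,0,0],[14.4,-40,0,0,0,0],[15.8,-44,0,0,0,0],[17.2,-48,0,0,0,0],[18.6,-52,0,0,0,0],[20,-56,0,0,0,0],[21,-59,0,0,0,0],[21,-59,0,0,0,0],[21,-59,0,0,0,0]]

```text
time_s: 15.07
tool_pos: [0.627, 0.2178, 0.2409]
ee_rot: [-3.141, -0.01, -0.037]
force: [0.1, -0.5, 0.0]
opening: 0.0598
```

```bash
python3 - <<'E'
from h import *
o=get_obs();print(o['tool_pos'],o['ee_rot'],o['joints'])
w=snap('wrist','w6')
for f in('w6','w4','scene1'):
    s=load(f);h=cv2.cvtColor(s['pixels'],cv2.COLOR_BGR2HSV)
    # ruler yaw
    m=((abs(h[...,0].astype(int)-26)<4)&(h[...,1]>200)).astype(np.uint8)*255
    if f=='scene1': m[:330]=0
    n,l,st,_=cv2.connectedComponentsWithStats(m);ks=[k for k in range(1,n) if st[k,4]>150]
    pts=np.vstack([np.argwhere(l==k)[:,::-1] for k in ks]);print(f,[st[k].tolist() for k in ks])
    W=np.array([ray(s,*p,.009)[:2] for p in pts[::5]],np.float32);v=cv2.fitLine(W,cv2.DIST_HUBER,0,.01,.01).ravel();print(' ruler yaw',np.arctan2(-v[0],v[1]) if v[1]>0 else np.arctan2(v[0],-v[1]),v[2:])
E
```

```text
[0.62698128 0.21777794 0.24092186] [-3.14073841 -0.00976222 -0.03684316] [ 1.56747462e-01  5.79816182e-01  9.28818189e-01 -1.04120009e-03
  1.62321405e+00  1.76432316e+00]
w6 [[299, 127, 341, 33, 7114]]
 ruler yaw -0.005884484 [0.67075706 0.0751132 ]
w4 [[226, 0, 141, 77, 4181], [364, 0, 36, 15, 295], [0, 136, 69, 51, 1723]]
 ruler yaw -0.009643869 [0.67033494 0.11946964]
scene1 [[268, 346, 254, 52, 2565]]
 ruler yaw -0.0008329908 [0.6725178  0.11177436]
```

View pics/w6.png

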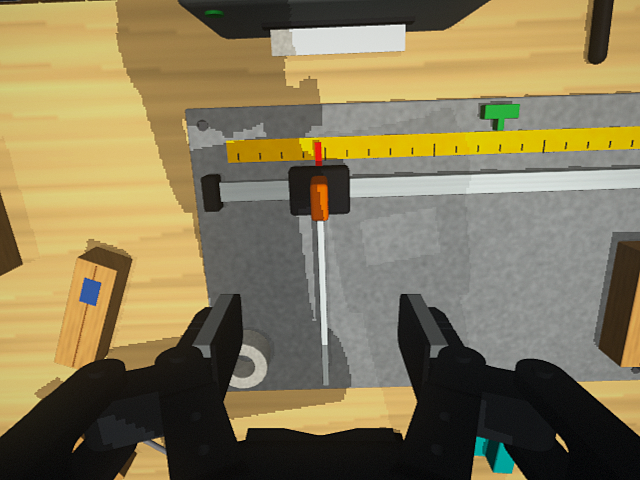

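The grip shows at about (319,195), the pointer tip at (318,142) and the marker nose at (499,130). The bay's yaw comes out at about -0.006.

```bash
python3 - <<'E'
from h import *
S={f:load(f) for f in('w4','w6','scene1')}
for f,s in S.items():
    h=cv2.cvtColor(s['pixels'],cv2.COLOR_BGR2HSV)
    m=((abs(h[...,0].astype(int)-11)<5)&(h[...,1]>200)).astype(np.uint8)*255
    if f=='scene1': m[:300]=0;m[:,:440]=0;m[:,500:]=0
    c=max(cv2.findContours(m,0,2)[0],key=cv2.contourArea);x,y,a,b=cv2.boundingRect(c);print(f,(x,y,a,b),cv2.approxPolyDP(c,2,True)[:,0].tolist())
    if f=='w6': print(h[y-2:y+b+2,x+a//2,2].tolist())
    if f=='w4': print(h[y+b//2,x:x+a:2,2].tolist())
w=S['w6'];h=cv2.cvtColor(w['pixels'],cv2.COLOR_BGR2HSV)
r=((h[...,0]<6)|(h[...,0]>174))&(h[...,1]>200); r[:130]=0;r[170:]=0; p=np.argwhere(r);print('red',p.min(0),p.max(0))
g=(abs(h[...,0].astype(int)-60)<15)&(h[...,1]>120);g[:95]=0;p=np.argwhere(g)
for v in range(p[:,0].min(),p[:,0].max()+1): q=p[p[:,0]==v,1];print(v,q.min(),q.max(),end=' | ')
for z in(.012,.016,.02): print(z,ray(w,318,142,z),ray(w,499.5,129,z))
for X in [(.63,.217,z) for z in (.06,.07,.08,.09,.1)]: print(X,[np.round(proj(s,X),0).tolist() for s in S.values()])
E
```

```text
w4 (53, 158, 75, 58) [[106, 158], [71, 164], [53, 175], [79, 215], [94, 211], [98, 205], [110, 204], [127, 194]]
[155, 154, 160, 154, 174, 184, 183, 184, 184, 185, 186, 186, 186, 173, 161, 136, 92, 84, 83, 85, 87, 81, 84, 85, 83, 80, 82, 81, 80, 79, 80, 80, 79, 78, 79, 82, 36, 24]
w6 (310, 176, 19, 45) [[314, 176], [310, 186], [311, 214], [315, 220], [324, 220], [328, 213], [326, 179], [324, 176]]
[29, 44, 98, 94, 93, 94, 94, 93, 89, 98, 163, 213, 223, 229, 229, 229, 230, 225, 143, 148, 148, 148, 148, 148, 148, 149, 150, 151, 150, 149, 153, 155, 157, 157, 158, 155, 158, 156, 157, 157, 158, 159, 156, 158, 156, 130, 129, 204, 237]
scene1 (464, 331, 17, 32) [[470, 333], [465, 345], [465, 360], [474, 362], [480, 347], [478, 332]]
red [142 315] [165 321]
104 500 519 | 105 482 519 | 106 481 519 | 107 481 518 | 108 481 518 | 109 481 518 | 110 482 518 | 111 481 518 | 112 481 518 | 113 481 518 | 114 481 518 | 115 484 518 | 116 481 518 | 117 481 517 | 118 482 504 | 119 498 503 | 120 498 503 | 121 494 503 | 122 494 503 | 123 494 503 | 124 493 503 | 125 493 503 | 126 493 503 | 127 493 503 | 128 493 503 | 129 497 502 | 130 499 500 | Traceback (most recent call last):
  File "<stdin>", line 13, in <module>
    return umr_minimum(a, axis, None, out, keepdims, initial, where)
ValueError: zero-size array to reduction operation minimum which has no identity
```

```bash
python3 - <<'E'
from h import *
S={f:load(f) for f in('w4','w6')}
w=S['w6']
for z in(.012,.016,.02): print(z,ray(w,318,142,z).round(4),ray(w,499.5,129,z).round(4))
for z in(.06,.07,.08,.09,.1): print(z,ray(S['w4'],75,190,z)[:2].round(4),ray(w,319,203,z)[:2].round(4), 'w len',np.linalg.norm(ray(w,319,184,z)-ray(w,319,220,z)).round(4),'wid',np.linalg.norm(ray(w,310.5,203,z)-ray(w,328.5,203,z)).round(4))
print(delta([.632,.2178,.2],-.006))
E
```

```text
0.012 [0.6766 0.2184 0.012 ] [0.682  0.0551 0.012 ]
0.016 [0.6768 0.2183 0.016 ] [0.6822 0.0568 0.016 ]
0.02 [0.6771 0.2183 0.02  ] [0.6824 0.0585 0.02  ]
0.06 [0.6369 0.2295] [0.6305 0.219 ] w len 0.0303 wid 0.0148
0.07 [0.6361 0.2231] [0.6327 0.2189] w len 0.0293 wid 0.0144
0.08 [0.6354 0.2167] [0.6348 0.2188] w len 0.0284 wid 0.0139
0.09 [0.6347 0.2102] [0.637  0.2186] w len 0.0275 wid 0.0135
0.1 [0.634  0.2038] [0.6392 0.2185] w len 0.0265 wid 0.013
(array([ 0.47, -0.19,  4.16]), array([-0.   , -0.01 , -0.033]))
```

```bash
python3 -c "
from h import *
print(delta([.6345,.2187,.12],-.006),delta([.6345,.2187,.042],-.006))"
```

```text
(array([ 0.63, -0.29, 12.16]), array([-0.   , -0.01 , -0.033])) (array([ 0.55, -0.28, 19.96]), array([-0.   , -0.01 , -0.033]))
```

Call:
apply_moves:
  rows:
    - [[0.6,-0.3,2,0,-0.01,-0.033],[0.6,-0.3,5,0,-0.01,-0.033],[0.6,-0.3,8,0,-0.01,-0.033],[0.6,-0.3,11,0,-0.01,-0.033],[0.6,-0.3,13,0,-0.01,-0.033],[0.6,-0.3,15,0,-0.01,-0.033],[0.55,-0.3,17,0,-0.01,-0.033],[0.55,-0.3,18.5,0,-0.01,-0.033],[0.55,-0.3,19.5,0,-0.01,-0.033],[0.55,-0.3,20,0,-0.01,-0.033],[0.55,-0.3,20,0,-0.01,-0.033],[0.55,-0.3,20,0,-0.01,-0.033]]

```text
time_s: 16.12
tool_pos: [0.6349, 0.2185, 0.0423]
ee_rot: [-3.141, -0.001, -0.006]
force: [0.1, 0.9, 0.2]
opening: 0.0599
```

Call:
apply_moves:
  rows:
    - [[0,0,0,0,0,0],[0,0,0,0,0,0],[0,0,0,0,0,0],[0,0,0,0,0,0],[0,0,0,0,0,0],[0,0,0,0,0,0],[0,0,0,0,0,0],[0,0,0,0,0,0],[0,0,0,0,0,0],[0,0,0,0,0,0],[0,0,0,0,0,0]]
  gripper: 0

```text
time_s: 17.03
tool_pos: [0.6351, 0.2186, 0.043]
ee_rot: [-3.141, -0.002, -0.006]
force: [-1.5, 0.0, 5.3]
opening: 0.0134
```

```bash
python3 - <<'E'
from h import *
o=get_obs();print(o['tool_pos'],o['ee_rot'],o['opening'],o['force'])
th=-.006; p=o['tool_pos']; print(delta([p[0]-np.sin(-th)*-0+.006*-.155*1,p[1]-.155,p[2]],-.006))
w=snap('wrist','w7');h=cv2.cvtColor(w['pixels'],cv2.COLOR_BGR2HSV)
r=((h[...,0]<6)|(h[...,0]>174))&(h[...,1]>200); p=np.argwhere(r);print('red',len(p),p.min(0),p.max(0))
E
```

```text
[0.63505271 0.21858431 0.04301557] [-3.14102572e+00 -2.07091984e-03 -6.15525847e-03] 0.013397780286395855 [-1.50807768  0.04139569  5.32684381]
(array([ 0.00e+00,  1.55e+01, -1.00e-02]), array([-0.001, -0.002, -0.   ]))
red 635 [191 129] [435 384]
```

Gripped (opening 13.4 mm). I'll slide it about 15 cm along the tool's y, which is the rail's -y.

Call:
apply_moves:
  rows:
    - [[0,0.5,0,0,0,0],[0,1.5,0,0,0,0],[0,2.5,0,0,0,0],[0,3.5,0,0,0,0],[0,4.5,0,0,0,0],[0,5.5,0,0,0,0],[0,6.5,0,0,0,0],[0,7.5,0,0,0,0],[0,8.5,0,0,0,0],[0,9.5,0,0,0,0],[0,10.5,0,0,0,0],[0,11.5,0,0,0,0],[0,12.5,0,0,0,0],[0,13.5,0,0,0,0],[0,14.3,0,0,0,0],[0,14.8,0,0,0,0],[0,15,0,0,0,0],[0,15,0,0,0,0]]

```text
time_s: 18.58
tool_pos: [0.6346, 0.0671, 0.043]
ee_rot: [3.141, -0.003, -0.007]
force: [5.3, -2.4, 0.7]
opening: 0.0133
```

```bash
python3 - <<'E'
from h import *
o=get_obs();print(o['tool_pos'],o['opening'],o['force'])
w=snap('wrist','w8');print(-np.array(w['R']).T@w['t'])
h=cv2.cvtColor(w['pixels'],cv2.COLOR_BGR2HSV)
g=((abs(h[...,0].astype(int)-60)<15)&(h[...,1]>120)).astype(np.uint8)
r=(((h[...,0]<6)|(h[...,0]>174))&(h[...,1]>200)).astype(np.uint8)
for n,m in(('g',g),('r',r)):
    for c in cv2.findContours(m,0,2)[0]:
        if cv2.contourArea(c)>60: print(n,cv2.boundingRect(c),cv2.approxPolyDP(c,1.5,True)[:,0].tolist())
cv2.imwrite('pics/w8c.png',cv2.resize(w['pixels'][20:220,180:460],None,fx=2.8,fy=2.8,interpolation=cv2.INTER_CUBIC))
E
```

```text
[0.63459781 0.06708314 0.04303349] 0.013271468241210704 [ 5.30236497 -2.37186497  0.71281275]
[0.70929578 0.06683533 0.18662053]
g (306, 126, 74, 55) [[306, 129], [307, 155], [334, 156], [337, 180], [348, 179], [350, 156], [378, 155], [378, 127], [328, 126], [307, 127]]
r (313, 191, 14, 48) [[314, 191], [313, 238], [326, 238], [325, 191]]
```

View pics/w8c.png

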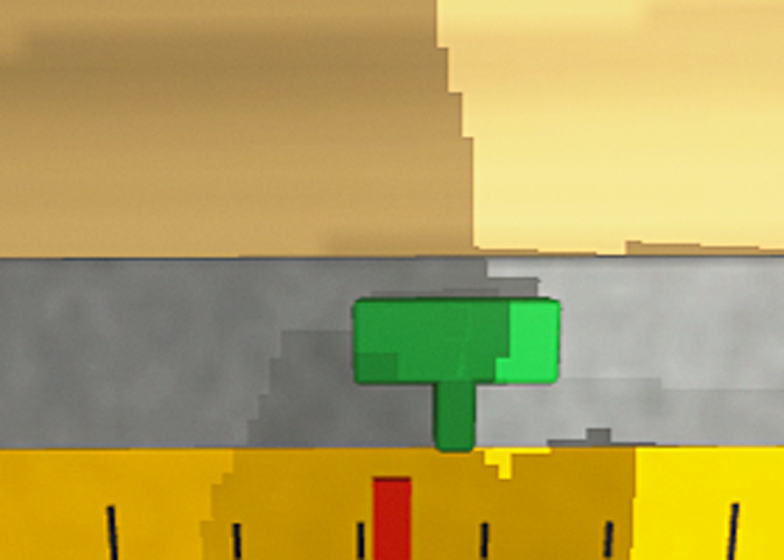

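The pointer tip is at about (320,191) and the marker nose at about (342.5,179) in the full image, so roughly 9 mm remain.

```bash
python3 - <<'E'
from h import *
w=load('w8')
for z in(.01,.015,.02): print(z,ray(w,319.7,191,z),ray(w,342.4,179,z), ray(w,306,140,z)[1],ray(w,379,140,z)[1])
E
```

```text
0.01 [0.67533605 0.06722099 0.01      ] [0.68062965 0.05717379 0.01      ] 0.07294644851745578 0.04163969115635212
0.015 [0.67629742 0.06721008 0.015     ] [0.68144116 0.0574473  0.015     ] 0.07277344706817554 0.042352961437113756
0.02 [0.6772588  0.06719916 0.02      ] [0.68225268 0.05772081 0.02      ] 0.0726004456188953 0.04306623171787538
```

Call:
apply_moves:
  rows:
    - [[0,0.3,0,0,0,0],[0,0.6,0,0,0,0],[0,0.85,0,0,0,0],[0,0.94,0,0,0,0],[0,0.94,0,0,0,0],[0,0.94,0,0,0,0],[0,0.94,0,0,0,0],[0,0.94,0,0,0,0]]

```text
time_s: 19.3
tool_pos: [0.6346, 0.0574, 0.043]
ee_rot: [3.14, -0.003, -0.007]
force: [4.4, -2.3, -0.1]
opening: 0.0132
```

```bash
cat > chk.py <<'E'
from h import *
import sys
o=get_obs();print(o['tool_pos'],o['opening'],o['force'],o['time_s'])
w=snap('wrist',sys.argv[1]);h=cv2.cvtColor(w['pixels'],cv2.COLOR_BGR2HSV)
g=((abs(h[...,0].astype(int)-60)<15)&(h[...,1]>120)).astype(np.uint8)
r=(((h[...,0]<6)|(h[...,0]>174))&(h[...,1]>200)).astype(np.uint8)
for n,m,z in(('g',g,.02),('r',r,.015)):
    for c in cv2.findContours(m,0,2)[0]:
        if cv2.contourArea(c)>60:
            x,y,a,b=cv2.boundingRect(c)
            q=c[:,0]; q=q[q[:,1]>y+b-8] if n=='g' else q[q[:,1]<y+8]
            u=(q[:,0].min()+q[:,0].max())/2; v=y+b-4 if n=='g' else y+4
            print(n,(x,y,a,b),'end col',u,ray(w,u,v,z))
E
python3 chk.py w9
```

```text
[0.63457737 0.05743379 0.04303268] 0.013238223802758475 [ 4.37360556 -2.34542291 -0.08487843] 19.3
g (282, 126, 74, 55) end col 319.0 [0.68312934 0.05781597 0.02      ]
r (313, 191, 14, 48) end col 319.5 [0.67452019 0.05767035 0.015     ]
```

Aligned to within 0.2 mm. Let go and check.

Call:
apply_moves:
  rows:
    - [[0,0,0,0,0,0],[0,0,0,0,0,0],[0,0,0,0,0,0],[0,0,0,0,0,0],[0,0,0,0,0,0],[0,0,0,0,0,0],[0,0,0,0,0,0],[0,0,0,0,0,0]]
  gripper: 60

```text
time_s: 20.02
tool_pos: [0.6345, 0.0576, 0.043]
ee_rot: [3.141, -0.003, -0.007]
force: [0.2, -0.4, 0.1]
opening: 0.0512
```

```bash
python3 chk.py w10
```

```text
[0.63453486 0.05755289 0.04302336] 0.05116473683883 [ 0.15801023 -0.3518795   0.06043079] 20.0167
g (283, 126, 73, 55) end col 319.5 [0.68308241 0.0577096  0.02      ]
r (313, 191, 15, 48) end col 319.0 [0.67447586 0.05798879 0.015     ]
```

Still aligned (0.3 mm). I'll retreat upwards and take a last look at everything.

Call:
apply_moves:
  rows:
    - [[0,0,-1,0,0,0],[0,0,-3,0,0,0],[0,0,-6,0,0,0],[0,0,-9,0,0,0],[0,0,-12,0,0,0],[0,0,-15,0,0,0],[0,0,-18,0,0,0],[0,0,-20,0,0,0],[0,0,-20,0,0,0],[0,0,-20,0,0,0]]

```text
time_s: 20.9
tool_pos: [0.634, 0.0578, 0.2446]
ee_rot: [3.14, -0.006, -0.007]
force: [0.1, -0.4, 0.4]
opening: 0.0509
```

```bash
python3 chk.py w11; python3 - <<'E'
from h import *
s=snap('scene','scene2');w=load('w11')
cv2.imwrite('pics/fin.png',np.hstack([cv2.resize(s['pixels'][120:420,60:560],(500,300)),cv2.resize(w['pixels'],(300,225),interpolation=3) if 0 else cv2.copyMakeBorder(cv2.resize(w['pixels'],(300,225)),0,75,0,0,0)]))
a=load('scene0')['pixels'];d=lambda im:(lambda m:np.argwhere(m).mean(0))((im[255:300,275:315,0]>im[255:300,275:315,2].astype(int)+40))
print('carton label shift px',d(a),d(s['pixels']))
E
```

```text
[0.6339993  0.0577579  0.24457604] 0.05089114991631162 [ 0.06404853 -0.39494334  0.40451793] 20.9
g (303, 119, 34, 25) end col 319.5 [0.68468331 0.05801188 0.02      ]
r (317, 149, 6, 24) end col 319.5 [0.6727542  0.05809538 0.015     ]
carton label shift px [23.4 15.2] [23.42045455 15.23863636]
```

View pics/fin.png

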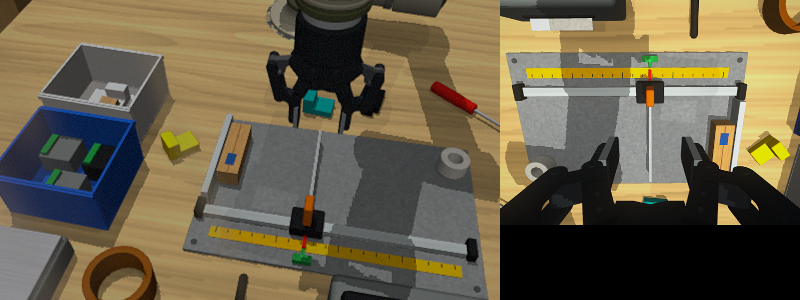

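The last view shows the pointer on the marker, both pieces in the white tub, the carton unmoved and the gripper clear. Handing in.

```bash
python3 -c "
from rig import job_done
print(job_done())"
```

```text
the job is handed in; nothing more can be done
None
```

I put the foam corner and then the plywood offcut into the white tub. After that I slid the stop by its orange grip about 16 cm to the green marker, let go and raised the arm clear. The arm's clock read about 21 s of the 72 s allowed.

**Last checks:**
- **Alignment:** the pointer and marker were within about 0.1–0.3 mm in y, both just after release and after the retreat. Image calibration is good to about 2 mm.
- **Carton:** the blue label moved less than 0.1 px between the first and last scene pictures, so the carton stayed put.
- **Tub and tray:** both pieces showed in the white tub, and the blue tray was untouched.
- **Forces:** the highest wrist-force reading in the checks was about 6 N.

**One disagreement:** early hand-picked points from the scene and side cameras differed by 10–25 mm in x. I used the closer wrist views for every grasp instead, and the sizes measured there matched those given.

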